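# Open the tall ingredient cupboard on the perfumer's bench

### The job

Two small white-fronted cupboards stand on the perfumer's bench. Take the door of the taller one by its upright handle and swing it wide open, to about a right angle, so that the bottles inside can be reached, and let go of it. Leave the low cupboard's door shut and the amber bottle standing on top of it where it is.

Things in the scene. Friction and masses are not known exactly. Their poses are not given: they have to be found in the camera images.
- tall_handle (a point): Brass handle of the TALL cupboard's door: upright round bar, 12 mm thick, 110 mm long, its axis 45 mm out from the door's face. Origin on the bar's axis 20 mm below its top end, 212 mm above the bench, 28 mm below the cupboard's top: a good place to grip. Frame turns with the door: z up, x square to the face, into the door, y along the door to the hinge. Hinge axis (vertical) at x = +45, y = +190 mm.
- tall_door (a joint): Opening angle of the tall cupboard's door (218 mm wide, 16 thick; cupboard 240 high, 220 wide), rad: 0 shut, grows as it opens towards the robot, stop at 1.85; starts at 0 to 0.2. Hinged on the left seen from the robot: opens clockwise seen from above. No latch or spring, light friction (1 to 2 N at the handle): stays where left.
- low_door (a joint): Opening angle of the LOW cupboard's door, rad: 0 shut (as it starts). That cupboard is 150 mm high, 220 mm wide, with the same kind of door and handle; it stands beside the tall one, on either side. To be left shut.
- bottle: Small amber glass dropper bottle with a brass cap, 42 mm in diameter, 95 mm high, loose on top of the low cupboard. Origin at the centre of its underside, z up. To be left where it is.
Things that resemble listed ones, but are neither listed nor needed, are in the scene too. There is more than one size of the bottle; the job needs the smallest.

How it is judged (in metres and radians):
On the way:
1. the tall cupboard's door is opened past 20 degrees with the fingers on its handle (value of joint tall_door above 0.35 rad and contact force between the fingers and tall_handle_bar above 0.2 N), for 0.1 s.
At the end, for the whole second after the job is handed in: The tall cupboard's door stands still, at least 1.2 rad (69 degrees) open; the low cupboard's door is shut to within 0.1 rad; the bottle stands upright within 30 mm of where it was (value of joint tall_door above 1.2 rad and velocity of joint tall_door between -0.05 and 0.05 rad/s and value of joint low_door below 0.1 rad and distance of bottle from where it was at the start of the episode below 0.03 m and angle between bottle's own z axis and vertical below 0.2 rad); the robot touches nothing.
It fails at once if the low cupboard's door is opened by more than 0.15 rad (value of joint low_door above 0.15 rad).
It fails at once if the bottle on the low cupboard is tipped by more than 30 degrees or moved by more than 50 mm (angle between bottle's own z axis and vertical above 0.52 rad or distance of bottle from where it was at the start of the episode above 0.05 m).
It also fails if it takes over 40 s, if anything falls off the work surface, if the arm or the gripper's body presses on something with over 40 N, if the wrist force passes 120 N, or if a joint passes its speed limit or range.

### The arm

A 6-joint arm with a two-finger parallel gripper is mounted at the origin on the work surface. World frame = base frame: x ahead of the robot, y to its left, z up, the work surface at z = 0. Lengths are in m, angles in degrees, forces in N, time in s.
With the tool pointing down it reaches from about 0.375 to 0.9 m from the base axis. Payload 3.1 kg.
Tool frame: the origin (TCP) lies on the centre line of the jaws, within the pads' length; the fingertips stand 25 mm ahead of it and the grasp point (between the pads) lies 6 mm ahead of it; y points along the fingers, x is the direction in which the jaws open and shut, and the axes are right-handed (so a half turn about y gives the same grasp; the last joint's range is limited). The gripper opens to 87 mm and grips with 3 to 60 N. Pads are 19 mm wide; open, the fingers measure 117 mm over their backs; the gripper's body (75 mm by 190 mm) begins 51 mm behind the grasp point.
Start: joints at [-78.524, 30.224, 82.088, -0, 67.689, -10.227], TCP at [0.231, -0.581, 0.248] pointing down, gripper open.
Joint ranges: [-176.69, 176.69], [-43.24, 126.21], [12.49, 139.97], [-82, 262], [0, 151.66], [-163.58, 163.58]. Speed limits (degrees/s): [159.86, 159.86, 180, 180, 180, 180].

### API

Orientations are given as a 3x3 rotation matrix whose columns are the frame's x, y, z axes.
In Python, from rig import * gives the robot as it stands.
- The arm moves only by the tool play_rows, never from a script. Its argument "commands" is a list of rows, each a list of 2 entries, a list of its own where there are three numbers: the shift along the world's x, y, z in m, then the turn, a rotation vector about the world's x, y, z in rad. A call has 1 to 10 rows; each row is the pose to reach, as a shift and turn from the pose commanded when the call began; what a row does not reach only later rows make up. A row lasts 1/8 s, in which the tool goes at most 62.5 mm and 10.7 degrees, less where a joint would pass 70% of its speed; a pose out of reach is approached as far as the arm can. A call with a gripper value outside its range is refused whole. "gripper" is the finger opening in m, from 0 to 0.087, set as the call begins (left out, the last holds). The fingers move at their own pace and stop on an object; the grip force is fixed at half the most. Time passes only in rows, so rows that repeat a pose let the fingers close. It gives the time, the measured TCP pose, the force and the opening at its end, in the units of the state.
- read_state(): the state, without advancing time (a new reading comes with each control period).
- capture(name): name is "scene" or "top" or "wrist"; returns a dict with "frame" (400x640x3 uint8, red, green, blue), "depth" (400x640 float32, m along the optical axis (not along the pixel's ray), 0 where there is no reading), "mtx" (3x3 intrinsics, pixels), "cam_to_world" (4x4, takes a point from camera to world coordinates); the wrist camera has in their place "hand_eye" (4x4, takes a point from camera to tool coordinates, whose origin is the TCP and whose axes are the tool frame's). Camera axes: x right, y down, z forward; pixel columns grow to the right and rows downward; lengths in m; the calibration is good to about 2 mm. A picture is of the moment at which its call begins: read the wrist's pose just before it.
- hand_in(): hands the job in, once; it reports no verdict.
The state is a dict: "time_s": time; "joint_positions": joint angles; "qvel": joint speeds; "tau": joint torques, N m; "position": TCP position; "tcp_rot": TCP orientation; "force": force on the tool from outside, world axes, zero at the start; "moment": the same for the moment, N m; "opening": opening from 0.0 (shut) to 1.0 (fully open).
Only numpy, scipy, OpenCV 4.12 (cv2) and the standard library are available. Lean on these libraries where they do the work, as an engineer would, in place of code of your own. Each camera call takes 0.05 s, during which the arm holds its last target. There are 200 camera calls.

## Working session

There is one attempt and no reset: what is moved stays moved. The work goes in short steps, Python scripts to look and compute and a tool call to move; the robot and the scene stay as the last step left them, time stands still between calls to the robot, and variables do not carry over. Pictures are saved under pics/ and viewed, about 8 in all and at most 12, crops included, and the job is handed in when it is done.

Besides the shell and the picture viewer there is one more tool, called after ">>>" in YAML: its name, and indented under it one key for each argument. play_rows: Moves the arm, as the interface text tells. Its arguments: {"type":"object","properties":{"commands":{"type":"array"},"gripper":{"type":"number"}},"required":["commands"]}

```bash
mkdir -p pics; python3 - <<'E'
from rig import *
import cv2,numpy as np
s=read_state();print(s['time_s'],s['position'],s['tcp_rot'])
for n in("scene","top"):
    c=capture(n);np.savez(f"{n}.npz",**c);cv2.imwrite(f"pics/{n}1.png",c['frame'][:,:,::-1]);print(n,c['mtx'],c['cam_to_world'])
E
```

```text
0.0 [ 0.23099981 -0.58001497  0.24656793] [[ 3.69786154e-01 -4.40412092e-04  9.29116788e-01]
 [-9.29114454e-01  2.11584330e-03  3.69786228e-01]
 [-2.12872386e-03 -9.99997665e-01  3.73216315e-04]]
scene [[439.92522831   0.         319.76936962]
 [  0.         439.92522831 204.69668845]
 [  0.           0.           1.        ]] [[-0.99861361 -0.04538609  0.02666376  0.65064984]
 [-0.05233013  0.80118622 -0.59612264  0.52060774]
 [ 0.00569304 -0.5966915  -0.80245053  0.95864052]
 [ 0.          0.          0.          1.        ]]
top [[403.30951015   0.         321.16692248]
 [  0.         403.30951015 202.75537033]
 [  0.           0.           1.        ]] [[ 0.02184648 -0.9861492   0.16441562  0.52016747]
 [-0.99968141 -0.02362675 -0.00887981 -0.07638884]
 [ 0.01264142 -0.16416924 -0.98635118  1.13702523]
 [ 0.          0.          0.          1.        ]]
```

View pics/scene1.png

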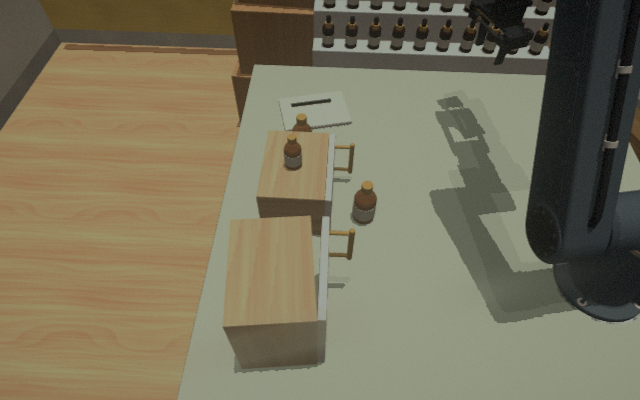

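View pics/top1.png

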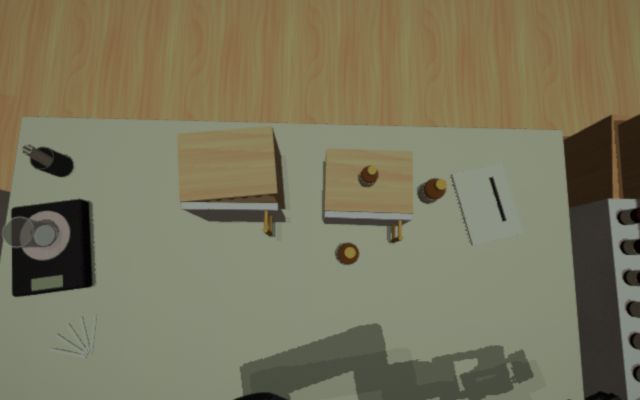

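Scene: tall cupboard at (275,285) with its handle at (350,245); low cupboard at (297,175) with its handle at (350,158). Top: tall handle at (268,222), low handle at (399,231); loose bottle on the low cupboard at (369,175), with others on the bench at (347,253) and (434,188). Handle candidates are tall (268,222) and low (399,231). I choose (268,222), on the larger, nearer-to-camera cupboard.

```bash
cat > h.py <<'E'
import numpy as np,cv2
def pts(c,u0,u1,v0,v1):
    d=c['depth'];v,u=np.mgrid[v0:v1,u0:u1];z=d[v0:v1,u0:u1]
    P=np.stack([u,v,np.ones_like(u)],-1)@np.linalg.inv(c['mtx']).T*z[...,None]
    T=c['cam_to_world'];return P@T[:3,:3].T+T[:3,3], c['frame'][v0:v1,u0:u1]
def brass(f):
    h=cv2.cvtColor(np.ascontiguousarray(f),cv2.COLOR_RGB2HSV);return (h[...,0]>8)&(h[...,0]<28)&(h[...,1]>120)&(h[...,2]>60)
E
python3 - <<'E'
from h import *
np.set_printoptions(precision=4,suppress=True)
S=dict(np.load('scene.npz'));T=dict(np.load('top.npz'))
for n,c,b in(("scene tall",S,(328,365,222,265)),("top tall",T,(255,280,208,240)),("top low",T,(385,410,215,245)),("scene low",S,(335,360,138,178)),("bottle bench",T,(335,362,240,266)),("bottle low",T,(358,382,163,188)),("bott",T,(420,448,175,203))):
    P,f=pts(c,*b);m=brass(f)&(P[...,2]>.03);p=P[m]
    print(n,m.sum(),np.median(p,0),p.min(0),p.max(0))
    if 'tall' in n or 'low' in n and 'bottle' not in n:
        x=p[:,0]; q=p[x<np.percentile(x,30)]; print('  near',np.median(q,0),q[:,2].max())
# cupboard tops and door tops
for n,b,zr in(("tall",(170,290,120,215),(.225,.26)),("low",(318,420,140,225),(.135,.165))):
    P,f=pts(T,*b);z=P[...,2];m=(z>zr[0])&(z<zr[1]);h=cv2.cvtColor(np.ascontiguousarray(f),cv2.COLOR_RGB2HSV)
    for k,mm in(("all",m),("wood",m&(h[...,1]>60)),("white",m&(h[...,1]<40))):
        p=P[mm]
        if len(p)>4:
            r=cv2.minAreaRect((p[:,:2]*1000).astype(np.float32));print(n,k,len(p),np.median(p[:,2]),cv2.boxPoints(r).round().tolist())
a=cv2.resize(S['frame'][120:330,215:405],None,fx=2.6,fy=2.6)[:,:,::-1];b=cv2.resize(T['frame'][120:270,165:265+25],None,fx=2.6,fy=2.6)[:,:,::-1]
im=np.zeros((max(a.shape[0],b.shape[0]),a.shape[1]+b.shape[1],3),np.uint8);im[:a.shape[0],:a.shape[1]]=a;im[:b.shape[0],a.shape[1]:]=b;im=im[:600,:800];cv2.imwrite('pics/crop.png',im)
E
```

```text
scene tall 127 [0.6275 0.0425 0.2233] [0.6039 0.0364 0.1341] [0.6513 0.5206 0.9586]
  near [0.6101 0.0428 0.23  ] 0.23646201471693895
top tall 139 [0.6299 0.0407 0.2221] [ 0.5202 -0.0764  0.0395] [0.6526 0.0581 1.137 ]
  near [0.6098 0.0401 0.2266] 1.137025226047952
top low 91 [ 0.628  -0.2819  0.133 ] [ 0.5998 -0.2867  0.0425] [ 0.6482 -0.278   0.1442]
  near [ 0.6073 -0.2816  0.1356] 0.14417654845018524
scene low 62 [ 0.6271 -0.2823  0.1324] [ 0.6024 -0.2854  0.0403] [0.6506 0.5206 0.9586]
  near [ 0.6076 -0.2819  0.1345] 0.14678216002359523
bottle bench 328 [ 0.5632 -0.1547  0.0969] [ 0.5202 -0.1839  0.07  ] [ 0.5882 -0.0764  1.137 ]
bottle low 216 [ 0.7426 -0.1949  0.2197] [ 0.5202 -0.2177  0.2008] [ 0.7648 -0.0764  1.137 ]
bott 291 [ 0.7381 -0.3829  0.0974] [ 0.5202 -0.4099  0.0805] [ 0.767  -0.0764  1.137 ]
tall all 7404 0.23964353459371535 [[621.0, 229.0], [647.0, 10.0], [851.0, 34.0], [825.0, 254.0]]
tall wood 6642 0.23981170717443784 [[622.0, 230.0], [647.0, 10.0], [851.0, 34.0], [825.0, 253.0]]
tall white 715 0.23756793469965076 [[650.0, 231.0], [652.0, 13.0], [668.0, 13.0], [665.0, 231.0]]
low all 5751 0.14953937331228218 [[638.0, -312.0], [825.0, -314.0], [828.0, -95.0], [640.0, -92.0]]
low wood 5127 0.14974186909355958 [[637.0, -312.0], [824.0, -315.0], [828.0, -95.0], [642.0, -91.0]]
low white 579 0.14746591727279346 [[648.0, -312.0], [664.0, -312.0], [666.0, -95.0], [650.0, -95.0]]
```

View pics/crop.png

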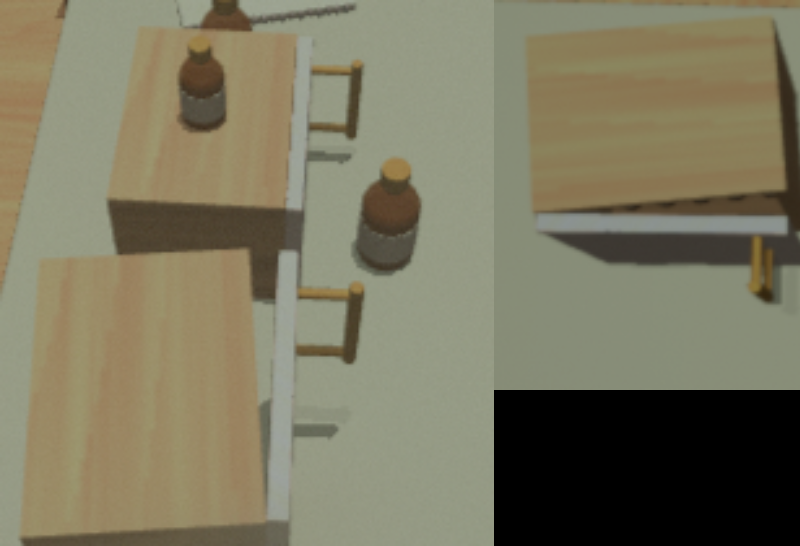

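The crop shows the tall door ajar, about 0.11 rad, with a dark wedge along its front edge. Its handle stands clear of everything. Handle axis is about (0.606, 0.041) and the hinge about (0.651, 0.231), which agrees with the stated offsets. I'll grip from above with the jaws along y.

>>> play_rows:
  commands:
    - [[0.01,0.02,0.04],[0,0,0.1]]
    - [[0.03,0.06,0.08],[0,0,0.27]]
    - [[0.06,0.1,0.09],[0,0,0.44]]
    - [[0.09,0.14,0.09],[0,0,0.61]]
    - [[0.12,0.19,0.09],[0,0,0.78]]
    - [[0.15,0.24,0.09],[0,0,0.95]]
    - [[0.17,0.28,0.09],[0,0,1.12]]
    - [[0.2,0.33,0.09],[0,0,1.29]]
    - [[0.23,0.38,0.09],[0,0,1.46]]
    - [[0.25,0.42,0.09],[0,0,1.63]]
  gripper: 0.087

```text
time_s: 1.35
position: [0.4818, -0.1585, 0.3373]
tcp_rot: [[0.903, -0.0, -0.43], [0.43, 0.001, 0.903], [-0.0, -1.0, 0.001]]
force: [1.1, -0.9, -0.3]
opening: 1.003
```

>>> play_rows:
  commands:
    - [[0.02,0.03,0],[0,0,0.17]]
    - [[0.04,0.06,0],[0,0,0.34]]
    - [[0.06,0.1,0],[0,0,0.51]]
    - [[0.08,0.13,0],[0,0,0.68]]
    - [[0.1,0.16,0],[0,0,0.85]]
    - [[0.115,0.185,0],[0,0,1.02]]
    - [[0.12,0.195,0],[0,0,1.13]]
    - [[0.125,0.202,0],[0,0,1.13]]
    - [[0.125,0.202,0],[0,0,1.13]]
    - [[0.125,0.202,0],[0,0,1.13]]

```text
time_s: 2.6
position: [0.6059, 0.0409, 0.3374]
tcp_rot: [[0.004, -0.001, -1.0], [1.0, -0.0, 0.004], [-0.0, -1.0, 0.001]]
force: [-0.2, 0.1, -0.6]
opening: 0.999
```

```bash
cat > look.py <<'E'
import sys
from rig import *
from h import *
np.set_printoptions(precision=4,suppress=True)
s=read_state();p,R=np.array(s['position']),np.array(s['tcp_rot']);print(s['time_s'],p,'\n',R,s['force'],s['opening'],s['joint_positions'])
c=capture('wrist');T=np.eye(4);T[:3,:3]=R;T[:3,3]=p;c['cam_to_world']=T@c['hand_eye']
P,f=pts(c,0,640,0,400);m=brass(f)&(c['depth']>0)&(P[...,2]>.15)&(np.hypot(P[...,0]-.606,P[...,1]-.041)<.05);q=P[m]
if len(q):
    print(m.sum(),np.median(q,0),q.max(0)); t=q[(q[:,0]<.613)];print('bar',len(t),t.min(0),t.max(0),np.median(t,0))
cv2.imwrite(f'pics/{sys.argv[1]}.png',c['frame'][:,:,::-1])
E
python3 look.py w1
```

```text
2.6 [0.6059 0.0409 0.3374] 
 [[ 0.0043 -0.0005 -1.    ]
 [ 1.     -0.0002  0.0043]
 [-0.0002 -1.      0.0005]] [-0.1811  0.0646 -0.6288] 0.9985110026528509 [ -6.6687  23.9     78.238   -0.0136  77.8921 -96.4218]
2265 [0.5823 0.0473 0.4097] [0.6522 0.0889 0.4251]
bar 1910 [0.5793 0.0344 0.1509] [0.6127 0.0849 0.4251] [0.5821 0.0509 0.4103]
```

View pics/w1.png

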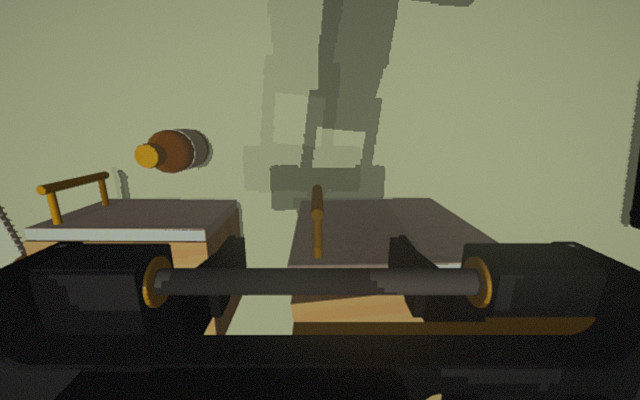

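The wrist view shows the tall handle at (317,215), centred between the fingers (about 230 and 400). I'm descending and closing on it.

>>> play_rows:
  commands:
    - [[0,0,-0.03],[0,0,0]]
    - [[0,0,-0.06],[0,0,0]]
    - [[0,0,-0.09],[0,0,0]]
    - [[0,0,-0.11],[0,0,0]]
    - [[0,0,-0.117],[0,0,0]]
    - [[0,0,-0.117],[0,0,0]]

```text
time_s: 3.4
position: [0.6062, 0.041, 0.2206]
tcp_rot: [[0.003, -0.0, -1.0], [1.0, -0.0, 0.003], [-0.0, -1.0, 0.0]]
force: [-0.8, -0.4, -0.4]
opening: 1.002
```

>>> play_rows:
  commands:
    - [[0,0,0],[0,0,0]]
    - [[0,0,0],[0,0,0]]
    - [[0,0,0],[0,0,0]]
    - [[0,0,0],[0,0,0]]
    - [[0,0,0],[0,0,0]]
    - [[0,0,0],[0,0,0]]
  gripper: 0.0

```text
time_s: 4.15
position: [0.6061, 0.0414, 0.2205]
tcp_rot: [[0.003, -0.0, -1.0], [1.0, 0.0, 0.003], [0.0, -1.0, 0.0]]
force: [-0.4, -0.5, 0.7]
opening: 0.398
```

>>> play_rows:
  commands:
    - [[0,0,0],[0,0,0]]
    - [[0,0,0],[0,0,0]]
    - [[0,0,0],[0,0,0]]
    - [[0,0,0],[0,0,0]]
    - [[0,0,0],[0,0,0]]
    - [[0,0,0],[0,0,0]]

```text
time_s: 4.9
position: [0.6061, 0.0408, 0.2205]
tcp_rot: [[0.003, -0.0, -1.0], [1.0, -0.001, 0.003], [-0.001, -1.0, 0.0]]
force: [-1.1, -2.8, -0.8]
opening: 0.127
```

```bash
python3 - <<'E'
import numpy as np
h=np.array([.651,.231]);v=np.array([.606,.041])-h
for t in np.arange(.07,1.48,.07):
    c,s=np.cos(t),np.sin(t);p=np.array([c*v[0]+s*v[1],-s*v[0]+c*v[1]])-v;print(round(t,2),p.round(4))
E
```

```text
0.07 [-0.0132  0.0036]
0.14 [-0.0261  0.0081]
0.21 [-0.0386  0.0136]
0.28 [-0.0508  0.0198]
0.35 [-0.0624  0.0269]
0.42 [-0.0736  0.0349]
0.49 [-0.0841  0.0435]
0.56 [-0.0941  0.0529]
0.63 [-0.1033  0.063 ]
0.7 [-0.1118  0.0737]
0.77 [-0.1196  0.0849]
0.84 [-0.1265  0.0967]
0.91 [-0.1326  0.1089]
0.98 [-0.1379  0.1215]
1.05 [-0.1422  0.1345]
1.12 [-0.1456  0.1477]
1.19 [-0.1481  0.1612]
1.26 [-0.1497  0.1747]
1.33 [-0.1502  0.1884]
1.4 [-0.1499  0.2021]
1.47 [-0.1486  0.2157]
```

Gripped: the opening is about 11 mm on the 12 mm bar. Pulling along the arc.

>>> play_rows:
  commands:
    - [[-0.013,0.004,0],[0,0,-0.07]]
    - [[-0.026,0.008,0],[0,0,-0.14]]
    - [[-0.039,0.014,0],[0,0,-0.21]]
    - [[-0.051,0.02,0],[0,0,-0.28]]
    - [[-0.062,0.027,0],[0,0,-0.35]]
    - [[-0.074,0.035,0],[0,0,-0.42]]
    - [[-0.084,0.0435,0],[0,0,-0.49]]
    - [[-0.094,0.053,0],[0,0,-0.56]]

```text
time_s: 5.9
position: [0.511, 0.0942, 0.2205]
tcp_rot: [[0.536, -0.002, -0.845], [0.845, -0.001, 0.536], [-0.002, -1.0, 0.001]]
force: [-1.6, -3.0, 0.2]
opening: 0.124
```

Small forces and the bar is still held, so I'll continue relative to this pose (θ = 0.56).

>>> play_rows:
  commands:
    - [[-0.009,0.01,0],[0,0,-0.07]]
    - [[-0.018,0.021,0],[0,0,-0.14]]
    - [[-0.0255,0.032,0],[0,0,-0.21]]
    - [[-0.0325,0.044,0],[0,0,-0.28]]
    - [[-0.0385,0.056,0],[0,0,-0.35]]
    - [[-0.044,0.0685,0],[0,0,-0.42]]
    - [[-0.048,0.0815,0],[0,0,-0.49]]
    - [[-0.0515,0.095,0],[0,0,-0.56]]
    - [[-0.054,0.108,0],[0,0,-0.63]]
    - [[-0.0555,0.122,0],[0,0,-0.7]]

```text
time_s: 7.15
position: [0.4555, 0.217, 0.2205]
tcp_rot: [[0.954, -0.002, -0.301], [0.301, 0.0, 0.954], [-0.002, -1.0, 0.001]]
force: [-0.6, -2.4, -0.6]
opening: 0.13
```

>>> play_rows:
  commands:
    - [[-0.0005,0.0135,0],[0,0,-0.07]]
    - [[0,0.027,0],[0,0,-0.14]]
    - [[0.001,0.041,0],[0,0,-0.21]]
    - [[0.001,0.041,0],[0,0,-0.21]]
    - [[0.001,0.041,0],[0,0,-0.21]]

```text
time_s: 7.78
position: [0.4567, 0.2576, 0.2205]
tcp_rot: [[0.995, -0.002, -0.099], [0.099, 0.001, 0.995], [-0.002, -1.0, 0.001]]
force: [-2.9, 0.7, 1.5]
opening: 0.127
```

```bash
python3 - <<'E'
from rig import *
import cv2,numpy as np
c=capture('top');cv2.imwrite('pics/t2.png',c['frame'][80:330,100:450,::-1])
E
```

```text
(no output)
```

View pics/t2.png

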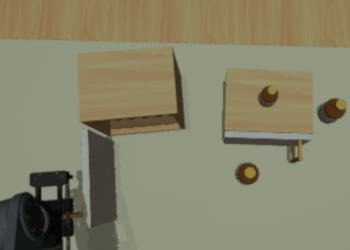

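The door stands at about a right angle: in the crop it runs from (97,130) to (103,225), with the fingers on its handle at (70,215). The low cupboard and its bottle are unchanged. I'm releasing and lifting straight up.

>>> play_rows:
  commands:
    - [[0,0,0],[0,0,0]]
    - [[0,0,0],[0,0,0]]
    - [[0,0,0],[0,0,0]]
    - [[0,0,0],[0,0,0]]
    - [[0,0,0],[0,0,0]]
    - [[0,0,0],[0,0,0]]
    - [[0,0,0],[0,0,0]]
    - [[0,0,0],[0,0,0]]
  gripper: 0.06

```text
time_s: 8.82
position: [0.4576, 0.2573, 0.2205]
tcp_rot: [[0.995, -0.0, -0.098], [0.098, -0.0, 0.995], [-0.0, -1.0, -0.0]]
force: [0.0, -0.9, 0.4]
opening: 0.689
```

>>> play_rows:
  commands:
    - [[0,0,0.01],[0,0,0]]
    - [[0,0,0.03],[0,0,0]]
    - [[0,0,0.06],[0,0,0]]
    - [[0,0,0.09],[0,0,0]]
    - [[0,0,0.12],[0,0,0]]
    - [[-0.01,0.03,0.14],[0,0,0]]
    - [[-0.02,0.06,0.15],[0,0,0]]
    - [[-0.02,0.08,0.15],[0,0,0]]
    - [[-0.02,0.08,0.15],[0,0,0]]
    - [[-0.02,0.08,0.15],[0,0,0]]

```text
time_s: 10.07
position: [0.4376, 0.3366, 0.3697]
tcp_rot: [[0.995, -0.002, -0.098], [0.098, -0.002, 0.995], [-0.002, -1.0, -0.001]]
force: [-0.4, -1.1, 0.2]
opening: 0.69
```

```bash
python3 - <<'E'
from rig import *
from h import *
c=capture('top');S=capture('scene')
a=c['frame'][80:330,60:460,::-1];b=S['frame'][90:370,180:580,::-1]
cv2.imwrite('pics/t3.png',np.vstack([a,b]))
T0=dict(np.load('top.npz'))
for d in(T0,c):
    P,f=pts(d,385,410,215,245);m=brass(f)&(P[...,2]>.03);Q,g=pts(d,358,382,163,188);k=brass(g)&(d['depth'][163:188,358:382]>0);print(np.median(P[m],0),np.median(Q[k],0))
P,f=pts(c,60,300,150,330);z=P[...,2];h=cv2.cvtColor(np.ascontiguousarray(f),cv2.COLOR_RGB2HSV)
m=(abs(z-.238)<.006)&(h[...,1]<45)&(P[...,0]<.66);m=cv2.morphologyEx(m.astype(np.uint8),cv2.MORPH_OPEN,np.ones((2,2)))>0
p=P[m][:,:2]*1000;print(len(p),cv2.boxPoints(cv2.minAreaRect(p.astype(np.float32))).round().tolist())
E
```

```text
[ 0.62796297 -0.28187098  0.13299993] [ 0.74266647 -0.19530706  0.21961825]
[ 0.62629935 -0.28179211  0.13182462] [ 0.74260208 -0.19476907  0.21968239]
763 [[405.0, 277.0], [520.0, -76.0], [724.0, -10.0], [609.0, 343.0]]
```

View pics/t3.png

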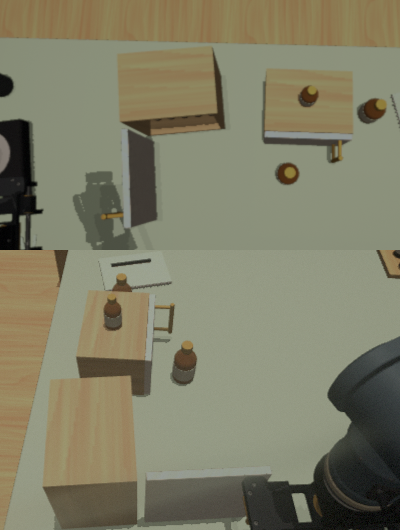

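The door stands roughly square to its cupboard, from (122,130) to (125,225). The gripper is clear above and beyond it, and the low door and bottle have not moved (under 2 mm). Handing in.

```bash
python3 -c "
from rig import *
print(hand_in())"
```

```text
the job is handed in; nothing more can be done
None
```

The tall cupboard's door is open to about a right angle, and I've let go of it and handed the job in at about 10 s. I gripped its handle from above, swung it along the hinge arc by about 1.47 rad from its slightly open start, then released it and lifted clear.

- **Door:** the last picture shows it about square to the cupboard (roughly 1.5 rad) with the gripper clear of it. Measured force on the tool stayed at about 3 N or less.
- **Low cupboard and bottle:** the low handle and the amber bottle measured within 2 mm of their starting places.
- **Failed check:** the last automatic fit of the door's edge picked up stray points and gave no usable rectangle. The final angle therefore comes from the picture and the arm's measured path, and was not measured separately.

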